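Stack the flanges alternately so they pack tight

ROBOT

A 6-joint arm with a two-finger parallel gripper is mounted at the origin on a cart in front of the work surface, level with it; the furniture and walls round the work are solid. World frame = base frame: x ahead of the robot, y to its left, z up, the work surface at z = 0. Lengths are in m, angles in rad, forces in N, time in s.
With the tool pointing down it reaches from about 0.375 to 0.9 m from the base axis. Payload 3.1 kg.
Tool frame: the origin (TCP) lies midway between the tips of the shut fingers; the grasp point (between the pads) lies 19 mm behind it (manip.grasp_offset is the distance from the TCP to the grasp point, in m); z points along the fingers, y is the line along which they close (so a half turn about z gives the same grasp; the last joint's range is limited). The gripper opens to 85 mm and grips with 20 to 120 N. Pads are 22 mm wide; open, the fingers measure 114 mm over their backs; the gripper's body (76 mm by 85 mm) begins 54 mm behind the grasp point. The pads swing forward as they close: fully open they stand 13 mm farther back than shut.
Start: joints at [-1.524, 0.527, 1.433, -0, 1.181, -0.178], TCP at [0.14, -0.609, 0.231] pointing down, gripper open.
Joint ranges: [-3.08, 3.08], [-0.75, 2.2], [0.22, 2.44], [-1.43, 4.57], [0, 2.65], [-2.85, 2.85]. Speed limits (rad/s): [2.79, 2.79, 3.14, 3.14, 3.14, 3.14].

INTERFACE

Orientations are given as a unit quaternion [x, y, z, w].
In Python, from station import sensors, cams, order, manip gives the robot as it stands.
- The arm moves only by the tool move_arm, never from a script. Its argument "targets" is a list of rows, each an object of numbers: "dx", "dy", "dz": the shift along the world's x, y, z normalised to -1 to 1, where 1 is 25 mm; "rx", "ry", "rz": the turn, a rotation vector about the world's x, y, z normalised to -1 to 1, where 1 is 30 degrees. A call has exactly 10 rows; each row shifts and turns the commanded pose from where the row before left it; what a row does not reach is not made up. A row lasts 1/8 s, in which the tool goes at most 62.5 mm and 10.7 degrees, less where a joint would pass 70% of its speed; a pose out of reach is approached as far as the arm can. A call with a number of a shift or a turn outside -1 to 1 is refused whole. A call with a gripper value outside its range is refused whole. "claw" is the opening in per cent of the stroke, from 0 (shut) to 100 (fully open), set as the call begins (left out, the last holds). The fingers move at their own pace and stop on an object; "newtons" is the grip in N (left out, the last holds). Time passes only in rows, so rows that do not move let the fingers close, or fill a call up. It gives the time, the measured TCP pose, the force, the opening and the grip force at its end, in the units of the state.
- sensors.sense(): the state, without advancing time (a new reading comes with each control period).
- cams.snapshot(name): name is "scene" or "top"; returns the picture (480x640x3 uint8, red, green, blue); there is no depth.
- cams.camera_model(name): a dict with "fx", "fy", "cx", "cy" (pixels), "extrinsics" (4x4, takes a point from world to camera coordinates). Camera axes: x right, y down, z forward; pixel columns grow to the right and rows downward; lengths in m; the calibration is good to about 2 mm. A picture is of the moment at which its call begins. camera_model takes no time and is no camera call.
- order.sign_off(): hands the job in; it is judged then, once.
The state is a dict: "t": time; "q": joint angles; "qd": joint speeds; "tau": joint torques, N m; "tcp_pos": TCP position; "tool_rot": TCP orientation; "force": force on the tool from outside, world axes, zero at the start; "ft_torque": the same for the moment, N m; "finger_gap": opening from 0.0 (shut) to 1.0 (fully open); "gripper_force": force on a finger pad.
Only numpy, scipy, OpenCV 4.12 (cv2) and the standard library are available. Lean on these libraries where they do the work, as an engineer would, in place of code of your own. Each camera call takes 0.05 s, during which the arm holds its last target. There are 200 camera calls.

TASK

Stack the two brass flanges on the dark steel one so that the stubs alternate and the stack packs tight: first the brass flange that stands stub down, its stub dropped into the open steel hub until its brim sits flat on the hub's rim, then the brass flange that stands stub up, its brim centred flat on the first one's brim. Turn neither of them over, and let go of the finished stack.

Things in the scene. Friction and masses are not known exactly. Their poses are not given: they have to be found in the camera images.
- wide_mouth (a point): centre of the mouth of the open hub of the dark steel flange, which stands loose, hub up (0.5 kg). Brim 90 mm across, 6 mm thick; hub 50 mm outside, 42 inside; the mouth is 40 mm above the worktop, the hollow 34 mm deep. z up. In the way from the left: a yellow box (x 0.21 to 0.59, y -0.03 to 0.33), its antennas 0.36 m high, and right of it a yellow instrument 0.2 m high (to y -0.22).
- stub_down_center (a point): centre (on the axis, half-way up, 20 mm above the worktop) of the brass hat-shaped flange that stands on its stub, brim on top (0.2 kg, 40 mm high). The stub is 26 mm in diameter and takes the lower 32 mm; the flat brim is 60 mm in diameter and takes the top 8 mm, so it is gripped from above across the brim. z points up. Fully nested, this point is 12 mm below the mouth of the steel hub.
- stub_up_center (a point): centre (on the axis, half-way up, 20 mm above the worktop) of the other brass flange, alike but lying on its brim with the stub up (0.2 kg, 40 mm high). The brim, 60 mm in diameter, takes the lower 8 mm; the stub, 26 mm in diameter, takes the upper 32 mm and is gripped from above. z points up. On the finished stack this point is 28 mm above the mouth of the steel hub.

How it is judged:
On the way:
1. the stub-down brass flange is nested in the steel hub, brim on the hub's rim (horizontal distance between stub_down_center and wide_mouth below 0.012 m and z of stub_down_center in the frame of wide_mouth below -0.008 m and angle between stub_down_center's own z axis and vertical below 0.17 rad), for 0.2 s.
At the end, for the whole second after the job is handed in: steel flange flat on the worktop, hub up; stub-down brass flange nested in its hub (axes within 12 mm, brim within 4 mm of fully down); stub-up brass flange on it, stub up (axes within 15 mm, height within 4 mm); both within 10 degrees of level, released and at rest (all of step 1 and angle between wide_mouth's own z axis and vertical below 0.1 rad and height (world z) of wide_mouth below 0.045 m and horizontal distance between stub_up_center and stub_down_center below 0.015 m and z of stub_up_center in the frame of wide_mouth between 0.024 and 0.032 m and angle between stub_up_center's own z axis and vertical below 0.17 rad and linear speed of each of stub_down, stub_up below 0.02 m/s); the robot touches nothing.
It also fails if it takes over 62 s, if anything falls off the work surface, if the arm or the gripper's body presses on something with over 40 N, if the wrist force passes 120 N, or if a joint passes its speed limit or range.

## Working session

There is one attempt and no reset: what is moved stays moved. The work goes in short steps, Python scripts to look and compute and a tool call to move; the robot and the scene stay as the last step left them, time stands still between calls to the robot, and variables do not carry over. Pictures are saved under pics/ and viewed, at most 10 in all, crops included, and the job is handed in when it is done.

Besides the shell and the picture viewer there is one more tool, called after "Call:" as a command line: name --argument value ..., lists and objects as JSON in quotes. move_arm: Moves the arm, as the interface text tells. Scaled input: -1 to 1 covers 25 mm each way for a shift and 30 degrees each way for a turn. Its arguments: {"type":"object","properties":{"targets":{"type":"array"},"claw":{"type":"number"},"newtons":{"type":"number"}},"required":["targets"]}

```bash
mkdir -p pics
python3 - <<'E'
from station import sensors,cams
import cv2,numpy as np
for n in("scene","top"):
    im=cams.snapshot(n); cv2.imwrite(f"pics/{n}0.png",im[:,:,::-1])
    m=cams.camera_model(n); print(n,m["fx"],m["fy"],m["cx"],m["cy"]); print(np.round(m["extrinsics"],4).tolist())
s=sensors.sense(); print(s["t"],s["tcp_pos"],s["tool_rot"],s["finger_gap"])
E
```

```text
scene 516.3919866809657 516.3919866809657 322.4770539224248 238.17483376874847
[[0.82, -0.5724, -0.0006, -0.6269], [-0.4337, -0.6206, -0.6533, 0.0417], [0.3736, 0.5359, -0.7571, 0.9188], [0.0, 0.0, 0.0, 1.0]]
top 447.08110636788535 447.08110636788535 324.7671939431477 237.35874619608177
[[0.0139, -0.9999, 0.0081, -0.3804], [-0.9889, -0.015, -0.1476, 0.4992], [0.1477, -0.006, -0.989, 0.8536], [0.0, 0.0, 0.0, 1.0]]
0.1 [ 0.13990046 -0.60847562  0.23041456] [ 9.93636200e-01  1.12632606e-01  6.37832701e-05 -9.96790563e-04] 1.0028192268251184
```

View pics/scene0.png

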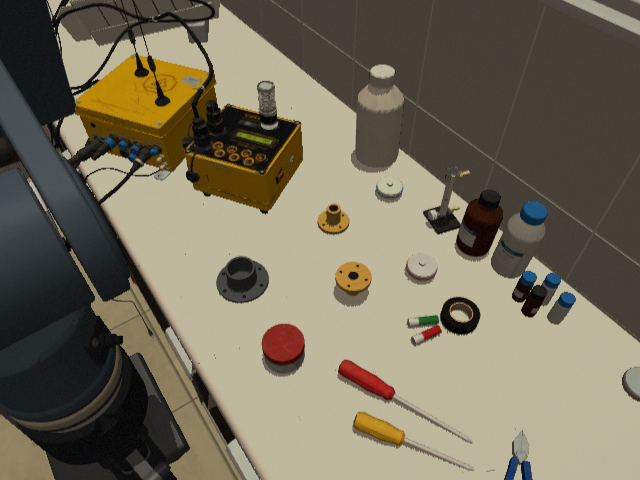

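View pics/top0.png

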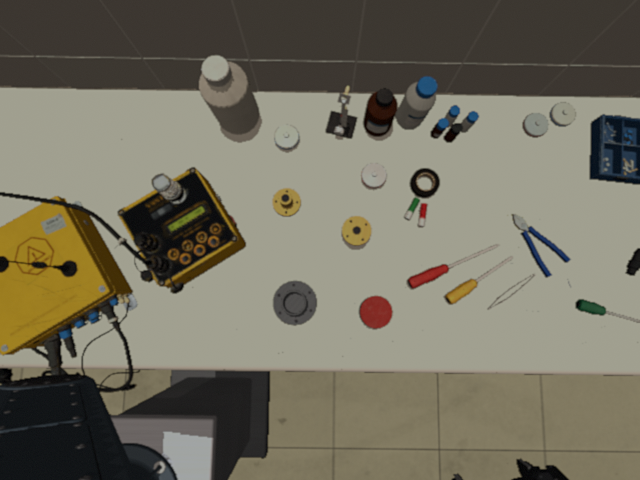

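The top view shows the steel flange at about (295,303), the stub-down flange at (357,231) and the stub-up flange at (287,202). In the scene view they are at (243,278), (353,277) and (334,220). Next I segment these blobs and back-project them.

```bash
cat > h.py <<'E'
import cv2,numpy as np
from station import cams
def ray(n,uv,z):
    m=cams.camera_model(n); E=np.array(m["extrinsics"]); R,t=E[:3,:3],E[:3,3]; c=-R.T@t
    uv=np.asarray(uv,float).reshape(-1,2)
    d=np.c_[(uv[:,0]-m["cx"])/m["fx"],(uv[:,1]-m["cy"])/m["fy"],np.ones(len(uv))]@R
    return (c+d*((z-c[2])/d[:,2])[:,None])[:,:2]
def proj(n,p):
    m=cams.camera_model(n); E=np.array(m["extrinsics"]); q=E[:3,:3]@p+E[:3,3]
    return np.array([m["fx"]*q[0]/q[2]+m["cx"],m["fy"]*q[1]/q[2]+m["cy"]])
def fit(n,im,seed,kind,z,r=45):
    hsv=cv2.cvtColor(im,cv2.COLOR_RGB2HSV)
    m=cv2.inRange(hsv,(10,90,60),(30,255,255)) if kind=="brass" else cv2.inRange(hsv,(0,0,0),(179,255,120))
    w=np.zeros_like(m); cv2.circle(w,tuple(int(v) for v in seed),r,255,-1); m&=w
    cs,_=cv2.findContours(m,cv2.RETR_EXTERNAL,cv2.CHAIN_APPROX_NONE)
    c=max(cs,key=cv2.contourArea)
    P=ray(n,cv2.convexHull(c),z)
    (x,y),ax,_=cv2.fitEllipse((P*1e4).astype(np.float32))
    return np.round([x/1e4,y/1e4],4),np.round(np.array(ax)/1e4,4)
E
python3 - <<'E'
from h import *
for n,S in(("top",((295,303),(357,231),(287,202))),("scene",((243,278),(353,277),(334,220)))):
    im=cv2.imread(f"pics/{n}0.png")[:,:,::-1].copy()
    print(n,"steel",fit(n,im,S[0],"steel",.006),"down",fit(n,im,S[1],"brass",.04),"up",fit(n,im,S[2],"brass",.008))
E
```

```text
top steel (array([ 0.3754, -0.3139]), array([0.0885, 0.0894])) down (array([ 0.5193, -0.4354]), array([0.0583, 0.0599])) up (array([ 0.5832, -0.2917]), array([0.0575, 0.059 ]))
scene steel (array([ 0.3762, -0.3148]), array([0.0881, 0.0984])) down (array([ 0.5182, -0.4399]), array([0.0587, 0.0681])) up (array([ 0.5854, -0.2913]), array([0.0582, 0.0792]))
```

Call:
move_arm --targets '[{"dx": 0.95, "dy": 0.43}, {"dx": 0.95, "dy": 0.43}, {"dx": 0.95, "dy": 0.43}, {"dx": 0.95, "dy": 0.43}, {"dx": 0.95, "dy": 0.43}, {"dx": 0.95, "dy": 0.43}, {"dx": 0.95, "dy": 0.43}, {"dx": 0.95, "dy": 0.43}, {"dx": 0.95, "dy": 0.43}, {"dx": 0.95, "dy": 0.43}]' --claw 100 --newtons 40

```text
schema error: expected keys dx, dy, dz, rx, ry, rz
```

Call:
move_arm --targets '[{"dx": 0.94, "dy": 0.44}, {"dx": 0.94, "dy": 0.44}, {"dx": 0.94, "dy": 0.44}, {"dx": 0.94, "dy": 0.44, "dz": -0.4}, {"dx": 0.94, "dy": 0.44, "dz": -0.6}, {"dx": 0.94, "dy": 0.44, "dz": -0.6}, {"dz": -1}, {"dz": -1}, {"dz": -0.8}, {"dz": -0.4}]'

```text
schema error: expected keys dx, dy, dz, rx, ry, rz
```

Run:
```python
from station import sensors,manip,cams
from h import *
s=sensors.sense(); print(s["t"],s["tcp_pos"],s["tool_rot"],s["force"],s["q"])
print([(a,getattr(manip,a)) for a in dir(manip) if a[0]!="_"])
cv2.imwrite("pics/s1.png",cams.snapshot("scene")[150:390,200:520,::-1].repeat(2,0).repeat(2,1))
```

```text
0.1 [ 0.13990046 -0.60847562  0.23041456] [ 9.93636200e-01  1.12632606e-01  6.37832701e-05 -9.96790563e-04] [ 0.54627685  0.22188657 -0.46733028] [-1.52353727e+00  5.28400606e-01  1.43377444e+00 -3.69585760e-06
  1.18141526e+00 -1.78483894e-01]
[('PlanningError', <class 'station.PlanningError'>), ('grasp_offset', 0.0187)]
```

View pics/s1.png

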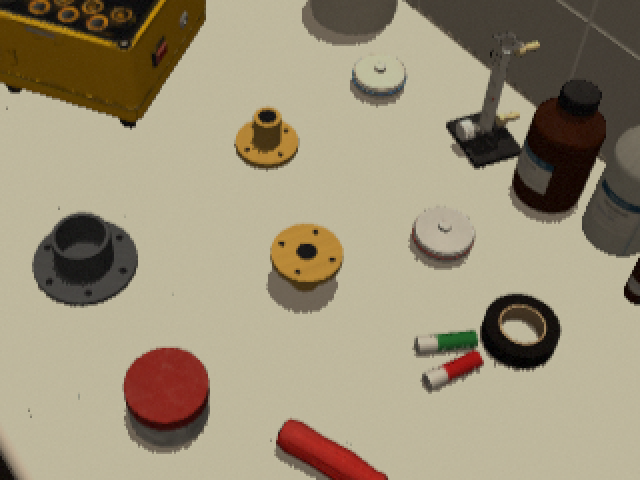

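The moves were refused because each row needs all six keys. The picture shows the scene unchanged, with the stub-down flange standing clear, its brim at about (307,252) in the crop.

Call:
move_arm --targets '[{"dx": 0.95, "dy": 0.43, "dz": 0, "rx": 0, "ry": 0, "rz": 0}, {"dx": 0.95, "dy": 0.43, "dz": 0, "rx": 0, "ry": 0, "rz": 0}, {"dx": 0.95, "dy": 0.43, "dz": 0, "rx": 0, "ry": 0, "rz": 0}, {"dx": 0.95, "dy": 0.43, "dz": 0, "rx": 0, "ry": 0, "rz": 0}, {"dx": 0.95, "dy": 0.43, "dz": 0, "rx": 0, "ry": 0, "rz": 0}, {"dx": 0.95, "dy": 0.43, "dz": 0, "rx": 0, "ry": 0, "rz": 0}, {"dx": 0.95, "dy": 0.43, "dz": 0, "rx": 0, "ry": 0, "rz": 0}, {"dx": 0.95, "dy": 0.43, "dz": 0, "rx": 0, "ry": 0, "rz": 0}, {"dx": 0.95, "dy": 0.43, "dz": 0, "rx": 0, "ry": 0, "rz": 0}, {"dx": 0.95, "dy": 0.43, "dz": 0, "rx": 0, "ry": 0, "rz": 0}]' --claw 100 --newtons 40

```text
t: 1.4
tcp_pos: [0.3781, -0.501, 0.2309]
tool_rot: [0.994, 0.113, -0.0, -0.0]
force: [-0.6, 0.5, 0.5]
finger_gap: 0.998
gripper_force: 0.0
```

Call:
move_arm --targets '[{"dx": 0.94, "dy": 0.44, "dz": 0, "rx": 0, "ry": 0, "rz": 0}, {"dx": 0.94, "dy": 0.44, "dz": 0, "rx": 0, "ry": 0, "rz": 0}, {"dx": 0.94, "dy": 0.44, "dz": 0, "rx": 0, "ry": 0, "rz": 0}, {"dx": 0.94, "dy": 0.44, "dz": -0.4, "rx": 0, "ry": 0, "rz": 0}, {"dx": 0.94, "dy": 0.44, "dz": -0.6, "rx": 0, "ry": 0, "rz": 0}, {"dx": 0.94, "dy": 0.44, "dz": -0.6, "rx": 0, "ry": 0, "rz": 0}, {"dx": 0, "dy": 0, "dz": -1, "rx": 0, "ry": 0, "rz": 0}, {"dx": 0, "dy": 0, "dz": -1, "rx": 0, "ry": 0, "rz": 0}, {"dx": 0, "dy": 0, "dz": -1, "rx": 0, "ry": 0, "rz": 0}, {"dx": 0, "dy": 0, "dz": -1, "rx": 0, "ry": 0, "rz": 0}]'

```text
t: 2.65
tcp_pos: [0.5183, -0.4353, 0.0901]
tool_rot: [0.994, 0.113, -0.0, -0.0]
force: [0.1, 0.6, -0.9]
finger_gap: 1.005
gripper_force: 0.0
```

Call:
move_arm --targets '[{"dx": 0, "dy": 0, "dz": -0.8, "rx": 0, "ry": 0, "rz": 0}, {"dx": 0, "dy": 0, "dz": -0.8, "rx": 0, "ry": 0, "rz": 0}, {"dx": 0, "dy": 0, "dz": -0.8, "rx": 0, "ry": 0, "rz": 0}, {"dx": 0, "dy": 0, "dz": -0.4, "rx": 0, "ry": 0, "rz": 0}, {"dx": 0, "dy": 0, "dz": -0.36, "rx": 0, "ry": 0, "rz": 0}, {"dx": 0, "dy": 0, "dz": 0, "rx": 0, "ry": 0, "rz": 0}, {"dx": 0, "dy": 0, "dz": 0, "rx": 0, "ry": 0, "rz": 0}, {"dx": 0, "dy": 0, "dz": 0, "rx": 0, "ry": 0, "rz": 0}, {"dx": 0, "dy": 0, "dz": 0, "rx": 0, "ry": 0, "rz": 0}, {"dx": 0, "dy": 0, "dz": 0, "rx": 0, "ry": 0, "rz": 0}]'

```text
t: 3.9
tcp_pos: [0.5186, -0.4357, 0.0126]
tool_rot: [0.994, 0.113, 0.0, 0.0]
force: [-1.3, -1.0, 0.1]
finger_gap: 0.999
gripper_force: 0.0
```

Call:
move_arm --targets '[{"dx": 0, "dy": 0, "dz": 0, "rx": 0, "ry": 0, "rz": 0}, {"dx": 0, "dy": 0, "dz": 0, "rx": 0, "ry": 0, "rz": 0}, {"dx": 0, "dy": 0, "dz": 0, "rx": 0, "ry": 0, "rz": 0}, {"dx": 0, "dy": 0, "dz": 0, "rx": 0, "ry": 0, "rz": 0}, {"dx": 0, "dy": 0, "dz": 0, "rx": 0, "ry": 0, "rz": 0}, {"dx": 0, "dy": 0, "dz": 0, "rx": 0, "ry": 0, "rz": 0}, {"dx": 0, "dy": 0, "dz": 0, "rx": 0, "ry": 0, "rz": 0}, {"dx": 0, "dy": 0, "dz": 0, "rx": 0, "ry": 0, "rz": 0}, {"dx": 0, "dy": 0, "dz": 0, "rx": 0, "ry": 0, "rz": 0}, {"dx": 0, "dy": 0, "dz": 0, "rx": 0, "ry": 0, "rz": 0}]' --claw 0 --newtons 45

```text
t: 5.15
tcp_pos: [0.5186, -0.4358, 0.0128]
tool_rot: [0.994, 0.113, 0.0, 0.0]
force: [-0.8, 0.0, 6.2]
finger_gap: 0.675
gripper_force: 47.6
```

Call:
move_arm --targets '[{"dx": 0, "dy": 0, "dz": 0.6, "rx": 0, "ry": 0, "rz": 0}, {"dx": 0, "dy": 0, "dz": 1, "rx": 0, "ry": 0, "rz": 0}, {"dx": 0, "dy": 0, "dz": 1, "rx": 0, "ry": 0, "rz": 0}, {"dx": -0.6, "dy": 0.5, "dz": 0.4, "rx": 0, "ry": 0, "rz": 0}, {"dx": -0.9, "dy": 0.77, "dz": 0, "rx": 0, "ry": 0, "rz": 0}, {"dx": -1, "dy": 0.85, "dz": 0, "rx": 0, "ry": 0, "rz": 0}, {"dx": -1, "dy": 0.85, "dz": 0, "rx": 0, "ry": 0, "rz": 0}, {"dx": -0.9, "dy": 0.77, "dz": 0, "rx": 0, "ry": 0, "rz": 0}, {"dx": -0.8, "dy": 0.68, "dz": 0, "rx": 0, "ry": 0, "rz": 0}, {"dx": -0.5, "dy": 0.46, "dz": 0, "rx": 0, "ry": 0, "rz": 0}]'

```text
t: 6.4
tcp_pos: [0.3748, -0.3123, 0.0875]
tool_rot: [0.994, 0.113, -0.0, -0.001]
force: [-0.6, 0.8, -1.9]
finger_gap: 0.673
gripper_force: 48.4
```

Run:
```python
from station import sensors,cams
from h import *
s=sensors.sense(); print(s["t"],s["tcp_pos"],s["force"],s["finger_gap"])
a=cams.snapshot("scene");b=cams.snapshot("top")
A=a[180:380,140:380].repeat(2,0).repeat(2,1);B=b[220:380,200:400,:].repeat(2,0).repeat(2,1)
B=np.pad(B,((0,80),(0,0),(0,0)))
cv2.imwrite("pics/s2.png",np.hstack([A,B[:,:320]])[:,:,::-1])
```

```text
6.4 [ 0.37479214 -0.31230602  0.08752218] [-0.59516047  0.80639804 -1.93941292] 0.6728783722203633
```

View pics/s2.png

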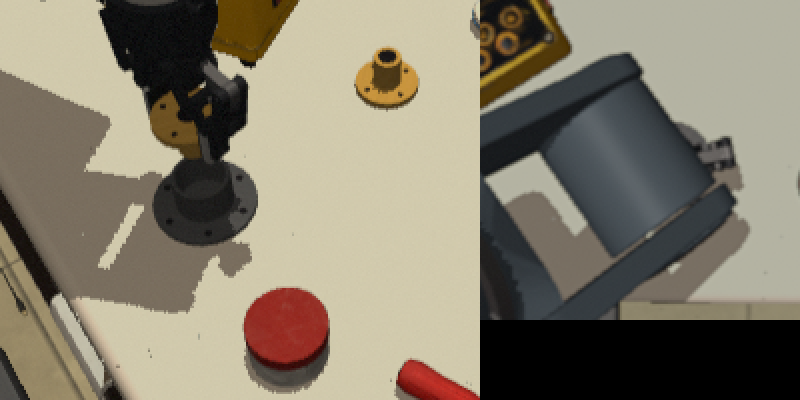

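The scene view shows the brass flange held above the steel hub, its brim at about (180,120) in the crop and partly hidden by the finger. It may be tilted, so I compare it with where a level brim should project.

Run:
```python
from h import *
a=cams.snapshot("scene")
S=4;B=a[210:310,190:300].copy(); B=cv2.resize(B,None,fx=6,fy=5.9999,interpolation=cv2.INTER_CUBIC)
th=np.linspace(0,2*np.pi,60)
for z,r,c in((.115,.03,(0,255,0)),(.107,.03,(0,255,255)),(.075,.013,(255,0,0)),):
    p=np.array([(proj("scene",np.array([.3750+r*np.cos(t),-.3123+r*np.sin(t),z]))-[190,210])*6 for t in th])
    cv2.polylines(B,[p.astype(np.int32)],True,c,1)
for p in [np.array([(proj("scene",np.array([.3754+.025*np.cos(t),-.3139+.025*np.sin(t),.04]))-[190,210])*6 for t in th])]:
    cv2.polylines(B,[p.astype(np.int32)],True,(255,0,255),1)
cv2.imwrite("pics/s3.png",B[:,:,::-1])
```

```text
(no output)
```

View pics/s3.png

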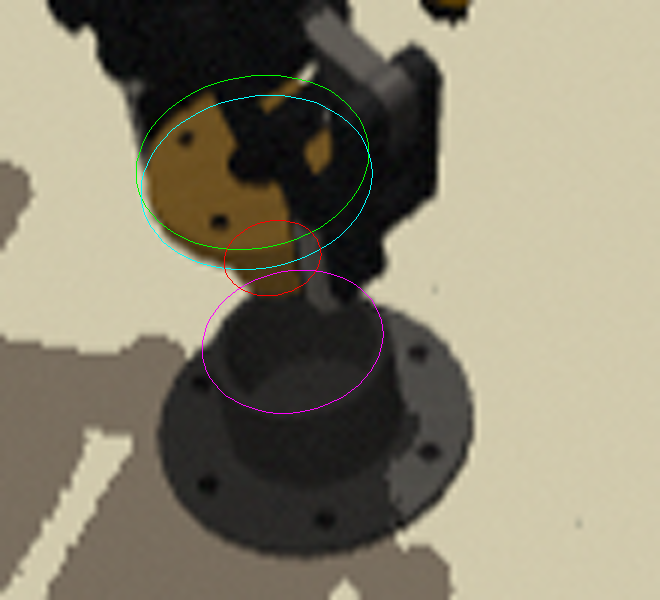

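The green and cyan circles show the brim level as predicted, and the stub lies over the mouth, so the gripped flange is not tilted. I correct by 2 mm in y and lower it.

Call:
move_arm --targets '[{"dx": 0.02, "dy": -0.08, "dz": -0.3, "rx": 0, "ry": 0, "rz": 0}, {"dx": 0, "dy": 0, "dz": -0.4, "rx": 0, "ry": 0, "rz": 0}, {"dx": 0, "dy": 0, "dz": -0.4, "rx": 0, "ry": 0, "rz": 0}, {"dx": 0, "dy": 0, "dz": -0.4, "rx": 0, "ry": 0, "rz": 0}, {"dx": 0, "dy": 0, "dz": -0.4, "rx": 0, "ry": 0, "rz": 0}, {"dx": 0, "dy": 0, "dz": -0.3, "rx": 0, "ry": 0, "rz": 0}, {"dx": 0, "dy": 0, "dz": -0.2, "rx": 0, "ry": 0, "rz": 0}, {"dx": 0, "dy": 0, "dz": -0.14, "rx": 0, "ry": 0, "rz": 0}, {"dx": 0, "dy": 0, "dz": 0, "rx": 0, "ry": 0, "rz": 0}, {"dx": 0, "dy": 0, "dz": 0, "rx": 0, "ry": 0, "rz": 0}]'

```text
t: 7.8
tcp_pos: [0.3766, -0.3157, 0.024]
tool_rot: [0.994, 0.113, 0.0, 0.0]
force: [-0.1, 0.0, -2.0]
finger_gap: 0.667
gripper_force: 48.4
```

Call:
move_arm --targets '[{"dx": -0.04, "dy": 0.04, "dz": -0.04, "rx": 0, "ry": 0, "rz": 0}, {"dx": 0, "dy": 0, "dz": -0.04, "rx": 0, "ry": 0, "rz": 0}, {"dx": 0, "dy": 0, "dz": -0.04, "rx": 0, "ry": 0, "rz": 0}, {"dx": 0, "dy": 0, "dz": 0, "rx": 0, "ry": 0, "rz": 0}, {"dx": 0, "dy": 0, "dz": 0, "rx": 0, "ry": 0, "rz": 0}, {"dx": 0, "dy": 0, "dz": 0, "rx": 0, "ry": 0, "rz": 0}, {"dx": 0, "dy": 0, "dz": 0, "rx": 0, "ry": 0, "rz": 0}, {"dx": 0, "dy": 0, "dz": 0, "rx": 0, "ry": 0, "rz": 0}, {"dx": 0, "dy": 0, "dz": 0, "rx": 0, "ry": 0, "rz": 0}, {"dx": 0, "dy": 0, "dz": 0, "rx": 0, "ry": 0, "rz": 0}]'

```text
t: 9.05
tcp_pos: [0.3755, -0.3146, 0.0208]
tool_rot: [0.994, 0.113, 0.0, 0.0]
force: [-0.2, -0.5, 1.2]
finger_gap: 0.673
gripper_force: 48.4
```

Call:
move_arm --targets '[{"dx": 0, "dy": 0, "dz": 0, "rx": 0, "ry": 0, "rz": 0}, {"dx": 0, "dy": 0, "dz": 0, "rx": 0, "ry": 0, "rz": 0}, {"dx": 0, "dy": 0, "dz": 0, "rx": 0, "ry": 0, "rz": 0}, {"dx": 0, "dy": 0, "dz": 0, "rx": 0, "ry": 0, "rz": 0}, {"dx": 0, "dy": 0, "dz": 0, "rx": 0, "ry": 0, "rz": 0}, {"dx": 0, "dy": 0, "dz": 0, "rx": 0, "ry": 0, "rz": 0}, {"dx": 0, "dy": 0, "dz": 0, "rx": 0, "ry": 0, "rz": 0}, {"dx": 0, "dy": 0, "dz": 0, "rx": 0, "ry": 0, "rz": 0}, {"dx": 0, "dy": 0, "dz": 0, "rx": 0, "ry": 0, "rz": 0}, {"dx": 0, "dy": 0, "dz": 0, "rx": 0, "ry": 0, "rz": 0}]' --claw 100

```text
t: 10.3
tcp_pos: [0.3755, -0.3146, 0.0208]
tool_rot: [0.994, 0.113, -0.0, -0.0]
force: [-0.4, -0.0, -0.0]
finger_gap: 1.003
gripper_force: 0.0
```

Call:
move_arm --targets '[{"dx": 0, "dy": 0, "dz": 0.5, "rx": 0, "ry": 0, "rz": 0}, {"dx": 0, "dy": 0, "dz": 1, "rx": 0, "ry": 0, "rz": 0}, {"dx": 0, "dy": 0, "dz": 1, "rx": 0, "ry": 0, "rz": 0}, {"dx": 0, "dy": -0.3, "dz": 1, "rx": 0, "ry": 0, "rz": 0}, {"dx": 0.6, "dy": -0.5, "dz": 0.5, "rx": 0, "ry": 0, "rz": 0}, {"dx": 1, "dy": 0, "dz": 0, "rx": 0, "ry": 0, "rz": 0}, {"dx": 1, "dy": 0, "dz": 0, "rx": 0, "ry": 0, "rz": 0}, {"dx": 1, "dy": 0, "dz": 0, "rx": 0, "ry": 0, "rz": 0}, {"dx": 1, "dy": 0, "dz": 0, "rx": 0, "ry": 0, "rz": 0}, {"dx": 1, "dy": 0, "dz": 0, "rx": 0, "ry": 0, "rz": 0}]'

```text
t: 11.55
tcp_pos: [0.5161, -0.3344, 0.1217]
tool_rot: [0.994, 0.113, 0.0, 0.0]
force: [-0.2, -0.3, -1.5]
finger_gap: 0.999
gripper_force: 0.0
```

Run:
```python
from h import *
from station import sensors
a=cams.snapshot("scene");b=cams.snapshot("top")
print("down",fit("scene",a,(240,262),"brass",.048),"up",fit("scene",a,(334,220),"brass",.008))
print("top down",fit("top",b,(293,298),"brass",.048,30))
print(sensors.sense()["tcp_pos"])
cv2.imwrite("pics/s4.png",np.hstack([a[140:340,180:380],b[180:380,200:400]]).repeat(2,0).repeat(2,1)[:,:,::-1])
```

```text
down (array([ 0.3766, -0.3181]), array([0.0598, 0.0646])) up (array([ 0.5843, -0.2919]), array([0.0581, 0.0762]))
top down (array([ 0.377 , -0.3138]), array([0.0601, 0.0611]))
[ 0.51787935 -0.33489568  0.1218627 ]
```

View pics/s4.png

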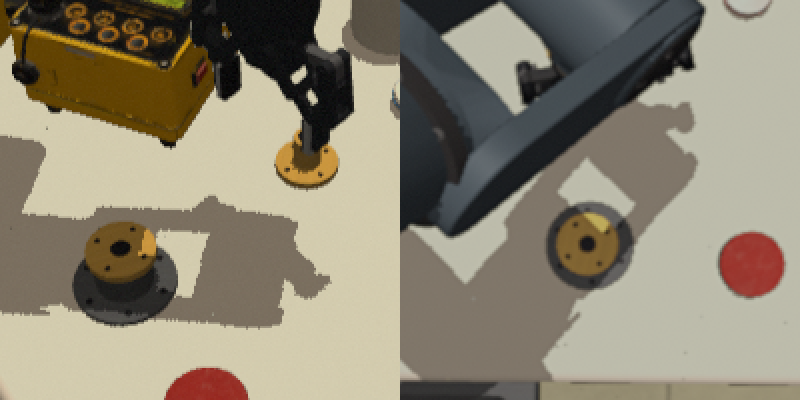

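The stub-down flange is nested: its brim is level, centred in the steel flange at scene crop (120,250), and its 60 mm diameter fits at z = 48 mm. I go to the stub-up flange and descend partway.

Call:
move_arm --targets '[{"dx": 0.8, "dy": 0.5, "dz": 0, "rx": 0, "ry": 0, "rz": 0}, {"dx": 0.8, "dy": 0.5, "dz": 0, "rx": 0, "ry": 0, "rz": 0}, {"dx": 0.7, "dy": 0.5, "dz": 0, "rx": 0, "ry": 0, "rz": 0}, {"dx": 0.3, "dy": 0.22, "dz": -0.3, "rx": 0, "ry": 0, "rz": 0}, {"dx": 0, "dy": 0, "dz": -0.4, "rx": 0, "ry": 0, "rz": 0}, {"dx": 0, "dy": 0, "dz": -0.4, "rx": 0, "ry": 0, "rz": 0}, {"dx": 0, "dy": 0, "dz": -0.4, "rx": 0, "ry": 0, "rz": 0}, {"dx": 0, "dy": 0, "dz": -0.3, "rx": 0, "ry": 0, "rz": 0}, {"dx": 0, "dy": 0, "dz": -0.2, "rx": 0, "ry": 0, "rz": 0}, {"dx": 0, "dy": 0, "dz": 0, "rx": 0, "ry": 0, "rz": 0}]'

```text
t: 12.9
tcp_pos: [0.5801, -0.2916, 0.0703]
tool_rot: [0.994, 0.113, -0.0, -0.0]
force: [0.2, 0.3, -1.0]
finger_gap: 1.0
gripper_force: 0.0
```

Call:
move_arm --targets '[{"dx": 0.13, "dy": 0, "dz": -0.3, "rx": 0, "ry": 0, "rz": 0}, {"dx": 0, "dy": 0, "dz": -0.4, "rx": 0, "ry": 0, "rz": 0}, {"dx": 0, "dy": 0, "dz": -0.4, "rx": 0, "ry": 0, "rz": 0}, {"dx": 0, "dy": 0, "dz": -0.4, "rx": 0, "ry": 0, "rz": 0}, {"dx": 0, "dy": 0, "dz": -0.4, "rx": 0, "ry": 0, "rz": 0}, {"dx": 0, "dy": 0, "dz": -0.3, "rx": 0, "ry": 0, "rz": 0}, {"dx": 0, "dy": 0, "dz": -0.05, "rx": 0, "ry": 0, "rz": 0}, {"dx": 0, "dy": 0, "dz": 0, "rx": 0, "ry": 0, "rz": 0}, {"dx": 0, "dy": 0, "dz": 0, "rx": 0, "ry": 0, "rz": 0}, {"dx": 0, "dy": 0, "dz": 0, "rx": 0, "ry": 0, "rz": 0}]'

```text
t: 14.15
tcp_pos: [0.5839, -0.2918, 0.015]
tool_rot: [0.994, 0.113, 0.0, 0.0]
force: [-0.0, 0.2, -0.4]
finger_gap: 0.999
gripper_force: 0.0
```

Call:
move_arm --targets '[{"dx": 0, "dy": 0, "dz": 0, "rx": 0, "ry": 0, "rz": 0}, {"dx": 0, "dy": 0, "dz": 0, "rx": 0, "ry": 0, "rz": 0}, {"dx": 0, "dy": 0, "dz": 0, "rx": 0, "ry": 0, "rz": 0}, {"dx": 0, "dy": 0, "dz": 0, "rx": 0, "ry": 0, "rz": 0}, {"dx": 0, "dy": 0, "dz": 0, "rx": 0, "ry": 0, "rz": 0}, {"dx": 0, "dy": 0, "dz": 0, "rx": 0, "ry": 0, "rz": 0}, {"dx": 0, "dy": 0, "dz": 0, "rx": 0, "ry": 0, "rz": 0}, {"dx": 0, "dy": 0, "dz": 0, "rx": 0, "ry": 0, "rz": 0}, {"dx": 0, "dy": 0, "dz": 0, "rx": 0, "ry": 0, "rz": 0}, {"dx": 0, "dy": 0, "dz": 0, "rx": 0, "ry": 0, "rz": 0}]' --claw 0 --newtons 40

```text
t: 15.4
tcp_pos: [0.5839, -0.2918, 0.0148]
tool_rot: [0.994, 0.113, 0.0, 0.0]
force: [-0.2, -0.1, 2.5]
finger_gap: 0.276
gripper_force: 39.5
```

Call:
move_arm --targets '[{"dx": 0, "dy": 0, "dz": 0.5, "rx": 0, "ry": 0, "rz": 0}, {"dx": 0, "dy": 0, "dz": 0.9, "rx": 0, "ry": 0, "rz": 0}, {"dx": 0, "dy": 0, "dz": 1, "rx": 0, "ry": 0, "rz": 0}, {"dx": -0.2, "dy": -0.6, "dz": 0.8, "rx": 0, "ry": 0, "rz": 0}, {"dx": -0.6, "dy": -0.8, "dz": 0.4, "rx": 0, "ry": 0, "rz": 0}, {"dx": -0.9, "dy": -0.3, "dz": 0, "rx": 0, "ry": 0, "rz": 0}, {"dx": -1, "dy": 0, "dz": 0, "rx": 0, "ry": 0, "rz": 0}, {"dx": -1, "dy": 0, "dz": 0, "rx": 0, "ry": 0, "rz": 0}, {"dx": -1, "dy": 0, "dz": 0, "rx": 0, "ry": 0, "rz": 0}, {"dx": -1, "dy": 0, "dz": 0, "rx": 0, "ry": 0, "rz": 0}]'

```text
t: 16.65
tcp_pos: [0.4401, -0.3336, 0.1047]
tool_rot: [0.994, 0.113, -0.0, -0.0]
force: [-0.2, 0.2, -1.5]
finger_gap: 0.278
gripper_force: 39.4
```

Call:
move_arm --targets '[{"dx": -1, "dy": 0.2, "dz": 0, "rx": 0, "ry": 0, "rz": 0}, {"dx": -0.8, "dy": 0.3, "dz": 0, "rx": 0, "ry": 0, "rz": 0}, {"dx": -0.5, "dy": 0.2, "dz": 0, "rx": 0, "ry": 0, "rz": 0}, {"dx": -0.28, "dy": 0.09, "dz": 0, "rx": 0, "ry": 0, "rz": 0}, {"dx": 0, "dy": 0, "dz": -0.2, "rx": 0, "ry": 0, "rz": 0}, {"dx": 0, "dy": 0, "dz": -0.2, "rx": 0, "ry": 0, "rz": 0}, {"dx": 0, "dy": 0, "dz": -0.2, "rx": 0, "ry": 0, "rz": 0}, {"dx": 0, "dy": 0, "dz": 0, "rx": 0, "ry": 0, "rz": 0}, {"dx": 0, "dy": 0, "dz": 0, "rx": 0, "ry": 0, "rz": 0}, {"dx": 0, "dy": 0, "dz": 0, "rx": 0, "ry": 0, "rz": 0}]'

```text
t: 17.9
tcp_pos: [0.3768, -0.3145, 0.0897]
tool_rot: [0.994, 0.113, 0.0, 0.0]
force: [0.5, -1.1, -1.5]
finger_gap: 0.28
gripper_force: 39.4
```

Run:
```python
from h import *
from station import sensors
p=sensors.sense()["tcp_pos"]; print(p,sensors.sense()["finger_gap"])
a=cams.snapshot("scene"); o=np.array([180,190])
B=cv2.resize(a[190:290,180:310],None,fx=6,fy=6,interpolation=cv2.INTER_CUBIC)
th=np.linspace(0,2*np.pi,60)
def ring(x,y,z,r,c):
    q=np.array([(proj("scene",np.array([x+r*np.cos(t),y+r*np.sin(t),z]))-o)*6 for t in th]); cv2.polylines(B,[q.astype(np.int32)],True,c,1)
b=p[2]-.0148
ring(p[0],p[1],b+.008,.03,(0,255,0)); ring(p[0],p[1],b,.03,(0,255,255)); ring(p[0],p[1],b+.04,.013,(255,0,0)); ring(.3765,-.3150,.048,.03,(255,0,255))
cv2.imwrite("pics/s5.png",B[:,:,::-1])
```

```text
[ 0.37683273 -0.31445007  0.08965528] 0.2797979389073726
```

View pics/s5.png

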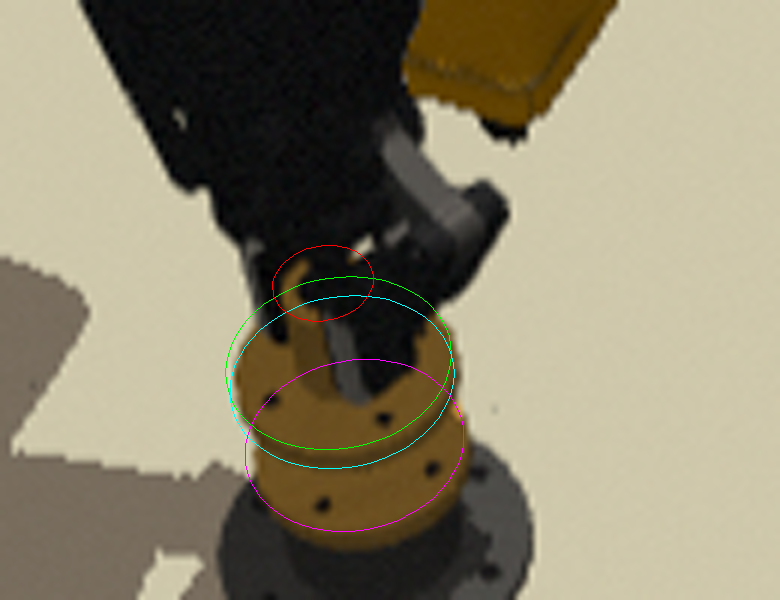

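The carried flange is level and lined up with the nested brim, both shifted equally (by about 1 pixel) against the overlays. I lower it 27 mm to contact.

Call:
move_arm --targets '[{"dx": 0, "dy": 0, "dz": -0.2, "rx": 0, "ry": 0, "rz": 0}, {"dx": 0, "dy": 0, "dz": -0.2, "rx": 0, "ry": 0, "rz": 0}, {"dx": 0, "dy": 0, "dz": -0.2, "rx": 0, "ry": 0, "rz": 0}, {"dx": 0, "dy": 0, "dz": -0.2, "rx": 0, "ry": 0, "rz": 0}, {"dx": 0, "dy": 0, "dz": -0.1, "rx": 0, "ry": 0, "rz": 0}, {"dx": 0, "dy": 0, "dz": -0.06, "rx": 0, "ry": 0, "rz": 0}, {"dx": 0, "dy": 0, "dz": -0.05, "rx": 0, "ry": 0, "rz": 0}, {"dx": 0, "dy": 0, "dz": -0.05, "rx": 0, "ry": 0, "rz": 0}, {"dx": 0, "dy": 0, "dz": 0, "rx": 0, "ry": 0, "rz": 0}, {"dx": 0, "dy": 0, "dz": 0, "rx": 0, "ry": 0, "rz": 0}]'

```text
t: 19.2
tcp_pos: [0.3767, -0.3144, 0.0631]
tool_rot: [0.994, 0.113, 0.0, 0.0]
force: [0.4, 0.1, -1.7]
finger_gap: 0.282
gripper_force: 39.4
```

Call:
move_arm --targets '[{"dx": 0, "dy": 0, "dz": -0.02, "rx": 0, "ry": 0, "rz": 0}, {"dx": 0, "dy": 0, "dz": -0.01, "rx": 0, "ry": 0, "rz": 0}, {"dx": 0, "dy": 0, "dz": 0, "rx": 0, "ry": 0, "rz": 0}, {"dx": 0, "dy": 0, "dz": 0, "rx": 0, "ry": 0, "rz": 0}, {"dx": 0, "dy": 0, "dz": 0, "rx": 0, "ry": 0, "rz": 0}, {"dx": 0, "dy": 0, "dz": 0, "rx": 0, "ry": 0, "rz": 0}, {"dx": 0, "dy": 0, "dz": 0, "rx": 0, "ry": 0, "rz": 0}, {"dx": 0, "dy": 0, "dz": 0, "rx": 0, "ry": 0, "rz": 0}, {"dx": 0, "dy": 0, "dz": 0, "rx": 0, "ry": 0, "rz": 0}, {"dx": 0, "dy": 0, "dz": 0, "rx": 0, "ry": 0, "rz": 0}]'

```text
t: 20.45
tcp_pos: [0.3768, -0.3144, 0.0627]
tool_rot: [0.994, 0.113, 0.0, 0.0]
force: [-0.2, 0.6, 5.7]
finger_gap: 0.282
gripper_force: 39.8
```

Call:
move_arm --targets '[{"dx": 0, "dy": 0, "dz": 0, "rx": 0, "ry": 0, "rz": 0}, {"dx": 0, "dy": 0, "dz": 0, "rx": 0, "ry": 0, "rz": 0}, {"dx": 0, "dy": 0, "dz": 0, "rx": 0, "ry": 0, "rz": 0}, {"dx": 0, "dy": 0, "dz": 0, "rx": 0, "ry": 0, "rz": 0}, {"dx": 0, "dy": 0, "dz": 0, "rx": 0, "ry": 0, "rz": 0}, {"dx": 0, "dy": 0, "dz": 0, "rx": 0, "ry": 0, "rz": 0}, {"dx": 0, "dy": 0, "dz": 0, "rx": 0, "ry": 0, "rz": 0}, {"dx": 0, "dy": 0, "dz": 0, "rx": 0, "ry": 0, "rz": 0}, {"dx": 0, "dy": 0, "dz": 0, "rx": 0, "ry": 0, "rz": 0}, {"dx": 0, "dy": 0, "dz": 0, "rx": 0, "ry": 0, "rz": 0}]' --claw 100

```text
t: 21.7
tcp_pos: [0.3767, -0.3144, 0.0623]
tool_rot: [0.994, 0.113, -0.0, -0.0]
force: [0.1, -1.0, 0.7]
finger_gap: 1.004
gripper_force: 0.0
```

Call:
move_arm --targets '[{"dx": 0, "dy": 0, "dz": 0.3, "rx": 0, "ry": 0, "rz": 0}, {"dx": 0, "dy": 0, "dz": 0.8, "rx": 0, "ry": 0, "rz": 0}, {"dx": 0, "dy": 0, "dz": 1, "rx": 0, "ry": 0, "rz": 0}, {"dx": 0, "dy": 0, "dz": 1, "rx": 0, "ry": 0, "rz": 0}, {"dx": 0, "dy": -1, "dz": 0.5, "rx": 0, "ry": 0, "rz": 0}, {"dx": 0, "dy": -1, "dz": 0, "rx": 0, "ry": 0, "rz": 0}, {"dx": 0, "dy": -1, "dz": 0, "rx": 0, "ry": 0, "rz": 0}, {"dx": 0, "dy": -1, "dz": 0, "rx": 0, "ry": 0, "rz": 0}, {"dx": 0, "dy": -1, "dz": 0, "rx": 0, "ry": 0, "rz": 0}, {"dx": 0, "dy": 0, "dz": 0, "rx": 0, "ry": 0, "rz": 0}]'

```text
t: 22.95
tcp_pos: [0.3767, -0.4412, 0.1528]
tool_rot: [0.994, 0.112, 0.0, 0.001]
force: [0.2, -0.7, -0.4]
finger_gap: 0.996
gripper_force: 0.0
```

Run:
```python
from h import *
a=cams.snapshot("scene");b=cams.snapshot("top")
print("top up",fit("top",b,(293,298),"brass",.056,30))
cv2.imwrite("pics/s6.png",np.hstack([a[200:340,180:320],b[230:370,220:360]]).repeat(2,0).repeat(2,1)[:,:,::-1])
```

```text
top up (array([ 0.3672, -0.3363]), array([0.0154, 0.0218]))
```

View pics/s6.png

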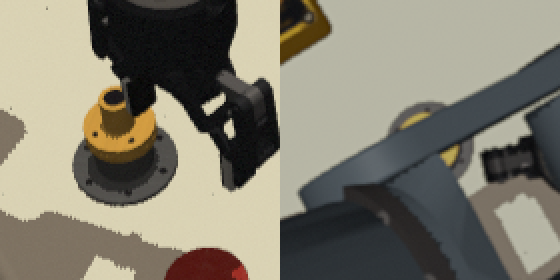

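The stack is in place: the two brims lie flush on the hub at scene crop (120,130), stub up and level, and the gripper is clear of it. I hand the job in.

```bash
python3 -c "
from station import order; print(order.sign_off())"
```

```text
the job is handed in; nothing more can be done
None
```

The stack is built and handed in at about 23 s: the stub-down flange is nested in the steel hub, the stub-up flange sits on its brim, and the gripper has let go; the last camera picture shows it level, and sign-off returned no verdict.

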